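Close the purge-gas filter to the first click of its torque knob

TASK

Fit the loose upper stage onto the purge-gas filter: set it over the lower stage's lugs, lock it home with a clockwise quarter turn, then turn its black closing knob clockwise until the torque clutch clicks, and stop at that first click - a second click spoils the seal. Let go of it, and leave everything else on the bench where it stands.

Things in the scene. Friction and masses are not known exactly. Their poses are not given: they have to be found in the camera images.
- filter_base: Lower stage of the filter, fixed: 94 x 94 x 8 mm foot plate with a ribbed blue round body, 68 mm diameter, up to a ledge 45 mm above the bench, and a steel spigot above that. Origin: centre of the underside, on the bench; z up. Red 'locked' marks on the body's rim along +x and -x. A steel gas tube leaves along +x (to 77 mm out, 32 mm high), a yellow-capped port along -y (to 47 mm out).
- ledge (a point): Point on the lower stage's axis, level with its flat ledge, 45 mm above the bench. From the ledge the steel spigot (36 mm diameter) rises 13.5 mm and then tapers over 7.5 mm to 24 mm diameter, its top 66 mm above the bench. The upper stage goes over it and sits on the ledge.
- lug (a point): Outer end of one of the spigot's two bayonet lugs, 25 mm from the axis; it stands 1.40 rad counter-clockwise (seen from above) from the lower stage's x axis, the other on the far side of the axis. White marks on the body's rim show the same two directions. A lug is 8 mm wide, narrowing to 4.8 mm at its top; underside 7.5 mm and top 13.5 mm above the ledge.
- filter_stage: Upper stage, loose, 0.5 to 0.7 kg with its knob: an aluminium cylinder, 60 mm diameter, 54 mm tall, with a blue band and a milled grip band, standing upright on its open end. Origin: centre of its underside; z up. Red marks on its foot and top rim, along its x axis (+x and -x), show the slots. Fully down on the lower stage its origin is on the ledge.
- slot (a point): Middle of one of the two slots in the lip at the mouth of the upper stage's socket, on its +x axis, 23.5 mm out, at its underside (the other along -x; either may take either lug). The lip is 6 mm thick, its round mouth 39 mm in diameter, the slots 13 mm wide, so a lug enters up to about 0.1 rad out of line; the socket is 22.5 mm deep.
- knob_grip (a point): Middle of the closing knob on top of the upper stage, on the axis, 70 mm above the stage's underside. The knob is black with an orange foot ring, fluted, round (44 mm diameter, 25 mm tall, from 57 to 82 mm above the stage's underside): it can be gripped at any yaw, also to carry the whole stage. On the bayonet unpressed, the stage turns with under 0.1 N m, so a turned knob takes it along.
- knob_top (a point): Centre of the knob's top face, 12 mm above knob_grip. From lugs-in-slots the stage turns clockwise (seen from above) by 1.40 rad to its stop, lips under the lugs, red marks to red marks; it cannot turn the other way. Turned on from there, the knob runs the hidden sealing screw in, with about 0.1 to 0.2 N m, for 0.3 to 1.8 rad (each time different, not visible), until the screw is tight.
- clutch (a joint): How far the knob has slipped in its clutch (rad, clockwise, 0 until the screw is tight). Then the torque climbs to 0.6 to 0.8 N m at about 0.1, gives way steeply - the click - and is down to zero or below by 0.3 to 0.35. Let go from 0.1 rad past that on, the knob is drawn into the next notch, at about 0.78; let go before, it springs back to 0. The second click comes near 1.1.
- spray_can: Spray can with a white cap, 64 mm diameter, 192 mm tall, standing at the back of the work area; leave it alone. Origin: centre of its underside.
- loupe: Black stand loupe, 37 mm diameter, 34 mm tall, on the blue mat; leave it alone. Origin: centre of its underside.
- weight_500: The largest of the bottle-shaped calibration weights, steel, 38 mm diameter, 66 mm tall, at the back; leave it alone. Origin: centre of its underside.
- label_roll: Roll of white label tape lying flat, 64 mm diameter, 24 mm high, at the back; leave it alone. Origin: centre of its underside.
- dispenser: Grey satellite dispenser, a fixed tall box on the bench at the right (290 mm deep along x, 320 mm wide, 470 mm tall; its front 140 mm towards the robot from its origin, its left side 160 mm to the left of it): keep the arm clear of it. Origin: in its underside, on the bench.
Things that resemble listed ones, but are neither listed nor needed, are in the scene too. Leave any brown or purple look-alike of the filter_stage alone.

How it is judged:
By the outcome, as a careful person would: the job done as asked, in the order asked, and still so for the second after the job is handed in, with the robot touching nothing.
It also fails if it takes over 70 s, if anything falls off the work surface, if the arm or the gripper's body presses on something with over 40 N, if the wrist force passes 120 N, or if a joint passes its speed limit or range.

ROBOT

A 6-joint arm with a two-finger parallel gripper is mounted at the origin on a cart in front of the work surface, level with it; the furniture and walls round the work are solid. World frame = base frame: x ahead of the robot, y to its left, z up, the work surface at z = 0. Lengths are in m, angles in rad, forces in N, time in s.
With the tool pointing down it reaches from about 0.35 to 0.725 m from the base axis. Payload 6 kg.
Tool frame: the origin (TCP) lies midway between the tips of the shut fingers; the grasp point (between the pads) lies 19 mm behind it; z points along the fingers, y is the line along which they close (so a half turn about z gives the same grasp; the last joint's range is limited). The gripper opens to 85 mm and grips with 20 to 120 N. Pads are 22 mm wide; open, the fingers measure 114 mm over their backs; the gripper's body (76 mm by 85 mm) begins 54 mm behind the grasp point. The pads swing forward as they close: fully open they stand 13 mm farther back than shut.
Start: joints at [-0.909, 0.04, 0.085, 0, -1.615, -0.334], TCP at [0.193, -0.568, 0.231] pointing down, gripper open.
Joint ranges: [-2.56, 2.56], [-1.29, 2.01], [-1.08, 1.49], [-3.29, 1.98], [-2.81, -0.18], [-2.99, 2.99]. Speed limits (rad/s): [2.57, 2.57, 3.01, 3.14, 3.14, 3.14].

INTERFACE

Orientations are given as a rotation vector (axis times angle).
In Python, from station import robot gives the robot as it stands.
- The arm moves only by the shell command python3 -m handwheel 'ROWS' [FORCE]. ROWS is JSON, a list of rows, each a list of 7 numbers: the turn, a rotation vector about the world's x, y, z in rad, then the shift along the world's x, y, z in m, then the finger opening in m, from 0 to 0.0854. In form: [[wx, wy, wz, x, y, z, jaw], ...]. A call has 1 to 5 rows; each row is the pose to reach, as a shift and turn from the pose commanded when the call began; what a row does not reach only later rows make up. A row lasts 1/10 s, in which the tool goes at most 50 mm and 8.59 degrees, less where a joint would pass 70% of its speed; a pose out of reach is approached as far as the arm can. A call with a gripper value outside its range is refused whole. The fingers move at their own pace and stop on an object; FORCE is the grip in N (left out, the last holds). Time passes only in rows, so rows that repeat a pose let the fingers close. It gives the time, the measured TCP pose, the force, the opening and the grip force at its end, in the units of the state.
- robot.observe(): the state, without advancing time (a new reading comes with each control period).
- robot.grab_frame(name): name is "scene" or "top" or "wrist"; returns a dict with "frame" (420x560x3 uint8, red, green, blue), "range_z" (420x560 float32, m along the optical axis (not along the pixel's ray), 0 where there is no reading), "fov_y" (degrees; the focal length in pixels is half the picture's height over the tangent of half this angle, whatever the lens; pixels are square), "cx", "cy" (the principal point, pixels), "cam_to_world" (4x4, takes a point from camera to world coordinates). Camera axes: x right, y down, z forward; pixel columns grow to the right and rows downward; lengths in m; the calibration is good to about 2 mm. The wrist camera is an equidistant fisheye: a pixel r from the principal point sees the ray r / f radians off the axis. A picture is of the moment at which its call begins.
- robot.finish_job(): hands the job in; it is judged then, once.
Trained networks look in a picture, given as the dict that the camera call returned (one of the last four; its "shot" number tells which), for a name from the list of things; names that differ only in an ending like _2 or _b are one class to them, and where a whole thing is asked for, a point or a joint stands for the part that bears it (a point fixed in the world has none). Each returns a list of dicts, best first, with "conf" (0 to 1); they miss things now and then, are a little off and sometimes report something else, mostly with a low value. They report only what shows in the picture. A call takes as long as a camera call. They do not tell look-alikes from the thing itself.
- robot.regions_of(query, picture): "pixels" (420x560 bool, what is visible of it) and "box" ([left, top, right, bottom] in pixels, round what is visible of it).
- robot.tip_of(query, picture): "pixel" ([column, row] in pixels: a listed point, or the origin of a listed thing).
The state is a dict: "clock": time; "qpos": joint angles; "qd": joint speeds; "tau": joint torques, N m; "position": TCP position; "tool_rot": TCP orientation; "wrist_force": force on the tool from outside, world axes, zero at the start; "wrist_torque": the same for the moment, N m; "finger_gap": finger opening in m; "grasp_force": force on a finger pad.
Only numpy, scipy, OpenCV 4.12 (cv2) and the standard library are available. Lean on these libraries where they do the work, as an engineer would, in place of code of your own. Each camera call takes 0.05 s, during which the arm holds its last target. There are 200 camera calls.

## Working session

There is one attempt and no reset: what is moved stays moved. The work goes in short steps, Python scripts to look and compute and a shell command to move; the robot and the scene stay as the last step left them, time stands still between calls to the robot, and variables do not carry over. Pictures are saved under pics/ and viewed, at most 10 in all, crops included, and the job is handed in when it is done.

```bash
mkdir -p pics; ls; cat > h.py <<'E'
import numpy as np, cv2
from station import robot
def f_of(p): return 210/np.tan(np.radians(p["fov_y"])/2)
def w(p,u,v,z=None,fish=False):
    """pixel -> world: by range_z, or intersect with plane height z"""
    f=f_of(p); a=np.array([(u-p["cx"])/f,(v-p["cy"])/f,1.0])
    if fish:
        r=np.hypot(a[0],a[1]); 
        if r>1e-9: a[:2]*=np.tan(r)/r
    T=np.array(p["cam_to_world"])
    if z is None: 
        d=p["range_z"][int(round(v)),int(round(u))]; return (T@np.r_[a*d,1])[:3]
    d=T[:3,:3]@a; return T[:3,3]+d*(z-T[2,3])/d[2]
def cloud(p,m,fish=False):
    v,u=np.nonzero(m&(p["range_z"]>0)); d=p["range_z"][v,u]; f=f_of(p)
    x=(u-p["cx"])/f; y=(v-p["cy"])/f
    if fish:
        r=np.hypot(x,y)+1e-9; k=np.tan(r)/r; x=x*k;y=y*k
    P=np.stack([x*d,y*d,d,np.ones_like(d)]); return (np.array(p["cam_to_world"])@P)[:3].T,u,v
def save(p,name,box=None,s=1):
    im=p["frame"][...,::-1]
    if box: im=im[box[1]:box[3],box[0]:box[2]]
    cv2.imwrite("pics/"+name,cv2.resize(im,None,fx=s,fy=s,interpolation=cv2.INTER_CUBIC))
E
python3 - <<'E'
from h import *
ps=[robot.grab_frame(n) for n in("scene","top")]
cv2.imwrite("pics/a.png",np.vstack([ps[0]["frame"],ps[1]["frame"]])[...,::-1][:, :] if 0 else cv2.resize(np.hstack([ps[0]["frame"],ps[1]["frame"]])[...,::-1],(800,300)))
save(ps[1],"top.png",None,1.42)
save(ps[0],"scene.png",None,1.42)
for n,p in zip(("scene","top"),ps):
  for q in("filter_base","filter_stage","dispenser","loupe","spray_can"):
    for r in robot.regions_of(q,p)[:4]:
      c,_,_=cloud(p,r["pixels"]); print(n,q,round(r["conf"],2),np.round(r["box"]),np.round(np.median(c,0),3) if len(c) else None, np.round(c[:,2].max(),3) if len(c) else None)
  for q in("ledge","lug","slot","knob_top","filter_base"):
    for r in robot.tip_of(q,p)[:4]: print(n,q,round(r["conf"],2),np.round(r["pixel"],1),np.round(w(p,*r["pixel"]),3))
print(robot.observe())
E
```

```text
pics
scene filter_base 0.97 [253. 200. 310. 232.] [0.556 0.058 0.021] 0.071
scene filter_stage 0.91 [249. 246. 274. 285.] [0.51  0.274 0.053] 0.087
scene filter_stage 0.83 [293. 245. 316. 282.] [0.418 0.224 0.054] 0.087
scene filter_stage 0.76 [302. 225. 327. 257.] [0.425 0.129 0.056] 0.087
scene dispenser 0.64 [249. 249. 275. 286.] [0.509 0.275 0.054] 0.087
scene loupe 0.68 [241. 307. 260. 333.] [0.462 0.411 0.034] 0.043
scene spray_can 0.69 [170. 190. 202. 265.] [0.706 0.301 0.109] 0.195
scene spray_can 0.33 [239. 310. 257. 334.] [0.463 0.411 0.034] 0.043
scene ledge 0.88 [286.3 208.7] [0.553 0.051 0.061]
scene lug 0.77 [280.4 209.1] [0.567 0.059 0.061]
scene slot 0.94 [249.8 273.5] [0.536 0.282 0.025]
scene slot 0.9 [298.3 272.3] [0.427 0.235 0.038]
scene slot 0.2 [280.1 213.9] [0.566 0.062 0.046]
scene knob_top 0.79 [258.2 250.4] [0.524 0.257 0.086]
scene knob_top 0.6 [304.6 253.6] [0.422 0.213 0.084]
scene knob_top 0.53 [317.4 225.2] [0.438 0.102 0.084]
scene filter_base 0.72 [281.2 222.6] [0.558 0.071 0.024]
top filter_base 0.86 [266. 174. 313. 234.] [0.562 0.043 0.022] 0.069
t
[... 1044 characters left out ...]
lock': 1.1, 'qpos': array([-9.09267263e-01,  4.01766011e-02,  8.47911295e-02,  1.24012049e-05,
       -1.61549341e+00, -3.33693564e-01]), 'qd': array([-6.47295285e-05, -1.36760454e-03, -1.36058930e-03,  6.07434213e-04,
       -8.13489483e-04, -1.57901450e-03]), 'tau': array([-7.70841834e-04, -3.67933488e+01,  3.47450030e+01,  6.93298459e+00,
       -5.95141373e-04,  2.86448966e-06]), 'position': array([ 0.19319857, -0.56802   ,  0.23127202]), 'tool_rot': array([ 5.12650737e-01, -3.09943182e+00, -1.04656185e-04]), 'wrist_force': array([ 0.08148509,  0.00518567, -0.36279146]), 'wrist_torque': array([ 0.0119492 ,  0.00183905, -0.03466806]), 'grasp_force': 0.0, 'finger_gap': 0.08521344501736527}
```

```bash
python3 - <<'E'
from h import *
a=cv2.imread("pics/scene.png");b=cv2.imread("pics/top.png");s=1.42
c1=a[int(185*s):int(300*s),int(225*s):int(350*s)];c2=b[int(165*s):int(285*s),int(165*s):int(325*s)]
c1=cv2.resize(c1,(400,368));c2=cv2.resize(c2,(400,300))
c2=cv2.copyMakeBorder(c2,0,68,0,0,cv2.BORDER_CONSTANT)
cv2.imwrite("pics/c.png",np.hstack([c1,c2]))
E
```

```text
(no output)
```

View pics/c.png

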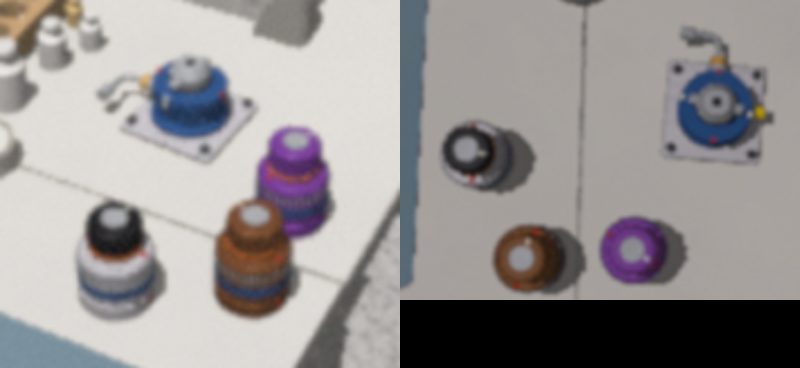

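View pics/top.png

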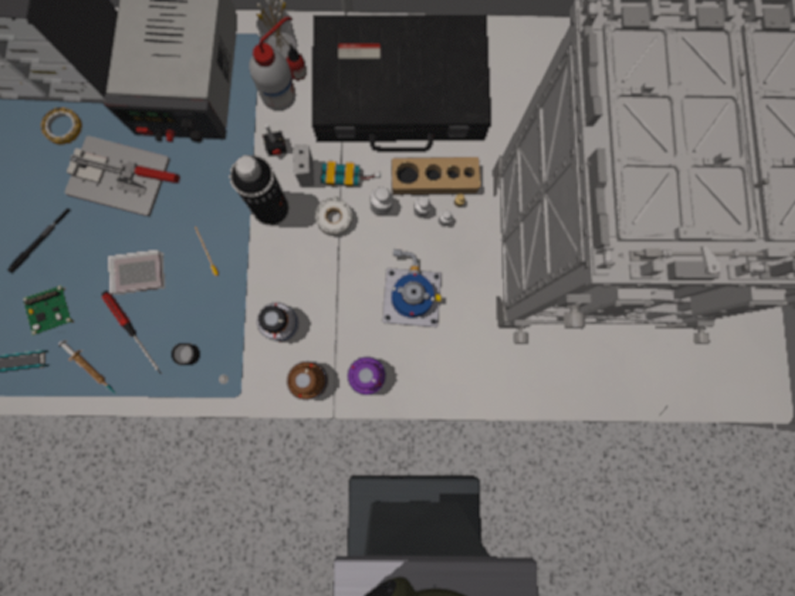

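```bash
python3 - <<'E'
from h import *
p=robot.grab_frame("top"); 
c,u,v=cloud(p,np.ones((420,560),bool))
m=(c[:,2]>0.1)&(c[:,1]<0.0)&(c[:,0]>0.2)&(c[:,0]<1)
q=c[m]; 
for lo,hi in((.1,.25),(.25,.4),(.4,.5),(.5,.9)):
  k=q[(q[:,2]>lo)&(q[:,2]<hi)]; print(lo,len(k),np.percentile(k,[0.5,99.5],axis=0).round(3).tolist() if len(k) else 0)
pw=robot.grab_frame("wrist"); print(pw["fov_y"],pw["cx"],pw["cy"],np.round(pw["cam_to_world"],3))
E
```

```text
0.1 3404 [[0.491, -0.406, 0.101], [0.794, -0.103, 0.249]]
0.25 7223 [[0.488, -0.39, 0.251], [0.793, -0.103, 0.4]]
0.4 31696 [[0.515, -0.305, 0.401], [0.798, -0.099, 0.468]]
0.5 0 0
65.70646984690485 278.06043652718705 206.22101767459154 [[-0.322  0.903  0.285  0.12 ]
 [ 0.947  0.306  0.098 -0.593]
 [ 0.001  0.302 -0.953  0.374]
 [ 0.     0.     0.     1.   ]]
```

```bash
python3 -m handwheel '[[0,0,0,0.015,0.045,0.01,0.085],[0,0,0,0.03,0.09,0.03,0.085],[0,0,0,0.045,0.135,0.04,0.085],[0,0,0,0.06,0.18,0.05,0.085],[0,0,0,0.075,0.225,0.06,0.085]]'
python3 -m handwheel '[[0,0,0,0.015,0.045,0.0,0.085],[0,0,0,0.03,0.09,0,0.085],[0,0,0,0.045,0.135,0,0.085],[0,0,0,0.06,0.18,0,0.085],[0,0,0,0.07,0.225,0,0.085]]'
python3 -m handwheel '[[0,0,0,0.01,0.045,0.0,0.085],[0,0,0,0.02,0.09,0,0.085],[0,0,0,0.03,0.135,0,0.085],[0,0,0,0.04,0.18,0,0.085],[0,0,0,0.05,0.22,0,0.085]]'
python3 - <<'E'
from h import *
s=robot.observe();print(s["qpos"].round(3),s["position"].round(3),s["tool_rot"].round(3))
p=robot.grab_frame("wrist");save(p,"w1.png",None,1.42);print(np.round(p["cam_to_world"],3)[:3,3])
for q in("filter_base","filter_stage"):
    for r in robot.regions_of(q,p)[:4]:
      c,_,_=cloud(p,r["pixels"],True); print(q,round(r["conf"],2),np.round(r["box"]),np.round(np.median(c,0),3) if len(c) else None)
E
```

```text
clock: 1.7
position: [0.2681, -0.3414, 0.2918]
tool_rot: [-0.511, 3.099, -0.001]
wrist_force: [1.4, 0.0, -0.0]
finger_gap: 0.0852
grasp_force: 0.0
clock: 2.2
position: [0.3383, -0.1162, 0.2914]
tool_rot: [-0.512, 3.098, 0.0]
wrist_force: [2.4, 0.1, -0.3]
finger_gap: 0.085
grasp_force: 0.0
clock: 2.7
position: [0.388, 0.1043, 0.2917]
tool_rot: [-0.515, 3.098, 0.001]
wrist_force: [1.5, -0.8, 0.5]
finger_gap: 0.0851
grasp_force: 0.0
[ 0.773 -0.483 -0.244 -0.    -1.808 -2.015] [0.388 0.104 0.292] [-5.150e-01  3.098e+00  1.000e-03]
[0.315 0.079 0.434]
filter_base 0.96 [166. 224. 241. 317.] [0.546 0.05  0.016]
filter_stage 0.7 [251. 179. 297. 236.] [0.424 0.111 0.07 ]
filter_stage 0.6 [319. 193. 369. 247.] [0.418 0.197 0.058]
```

View pics/w1.png

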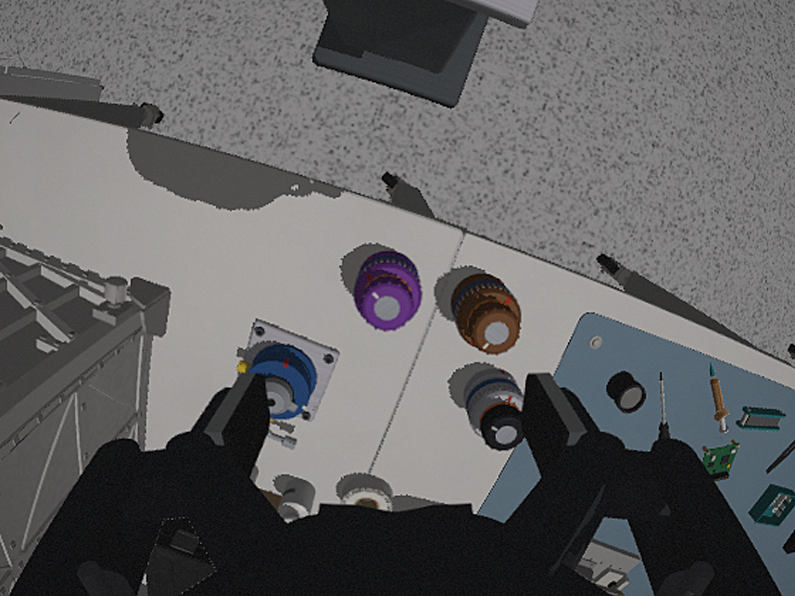

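```bash
python3 -m handwheel '[[0,0,0,0.042,-0.015,-0.02,0.085],[0,0,0,0.084,-0.03,-0.04,0.085],[0,0,0,0.126,-0.045,-0.07,0.085],[0,0,0,0.167,-0.06,-0.09,0.085],[0,0,0,0.167,-0.06,-0.09,0.085]]'
cat > l.py <<'E'
from h import *
import sys
p=robot.grab_frame("wrist");save(p,sys.argv[1],[130,110,410,320],2.8)
np.savez("pics/"+sys.argv[1]+".npz",**{k:p[k] for k in("frame","range_z","fov_y","cx","cy","cam_to_world")})
for q in("filter_base","filter_stage"):
    for r in robot.regions_of(q,p)[:3]:
      c,_,_=cloud(p,r["pixels"],True); print(q,round(r["conf"],2),np.round(r["box"]),np.round(np.median(c,0),3),np.round(np.percentile(c,98,axis=0),3))
for q in sys.argv[2:]:
    for r in robot.tip_of(q,p)[:4]: print(q,round(r["conf"],2),np.round(r["pixel"],1),np.round(w(p,*r["pixel"],fish=True),4))
E
python3 l.py b1.png ledge lug filter_base
python3 -m handwheel '[[0,0,0,-0.01,0.045,0,0.085],[0,0,0,-0.02,0.09,0,0.085],[0,0,0,-0.03,0.135,0,0.085],[0,0,0,-0.04,0.18,0,0.085],[0,0,0,-0.04,0.21,0.02,0.085]]'
python3 -m handwheel '[[0,0,0,0,0,0,0.085]]'
python3 l.py s1.png slot knob_top
```

```text
clock: 3.35
position: [0.5559, 0.0388, 0.1937]
tool_rot: [0.504, -3.089, 0.003]
wrist_force: [-0.4, 0.2, -2.4]
finger_gap: 0.0848
grasp_force: 0.0
filter_base 0.91 [224. 137. 338. 277.] [0.558 0.038 0.031] [0.636 0.085 0.066]
filter_base 0.66 [537. 199. 560. 229.] [0.469 0.393 0.026] [0.484 0.413 0.038]
filter_stage 0.9 [439. 187. 512. 256.] [0.517 0.241 0.054] [0.545 0.272 0.083]
filter_stage 0.85 [355.  66. 432. 131.] [0.44  0.102 0.07 ] [0.464 0.131 0.083]
filter_stage 0.58 [432.  99. 514. 157.] [0.431 0.191 0.055] [0.456 0.222 0.083]
ledge 0.71 [278.7 203.4] [0.5599 0.0406 0.0663]
lug 0.85 [298.5 220.6] [0.5724 0.064  0.0566]
filter_base 0.91 [275.9 188.8] [0.55   0.0348 0.0589]
clock: 4.15
position: [0.5123, 0.2546, 0.2208]
tool_rot: [0.518, -3.097, -0.002]
wrist_force: [0.7, 0.7, -0.2]
finger_gap: 0.0852
grasp_force: 0.0
clock: 4.25
position: [0.5146, 0.2558, 0.2254]
tool_rot: [-0.52, 3.093, 0.005]
wrist_force: [-0.1, 0.9, 0.8]
finger_gap: 0.0847
grasp_force: 0.0
filter_base 0.59 [ 63. 116. 142. 229.] [0.557 0.056 0.024] [0.637 0.087 0.066]
filter_stage 0.86 [228.  54. 293. 116.] [0.428 0.21  0.081] [0.454 0.234 0.083]
filter_stage 0.79 [249. 151. 310. 223.] [0.511 0.256 0.08 ] [0.538 0.285 0.083]
filter_stage 0.59 [137.  38. 208.  97.] [0.435 0.125 0.069] [0.462 0.143 0.083]
knob_top 0.86 [155.5  69. ] [0.4417 0.1148 0.0827]
knob_top 0.64 [254.2  78.5] [0.4259 0.2037 0.0828]
```

View pics/b1.png

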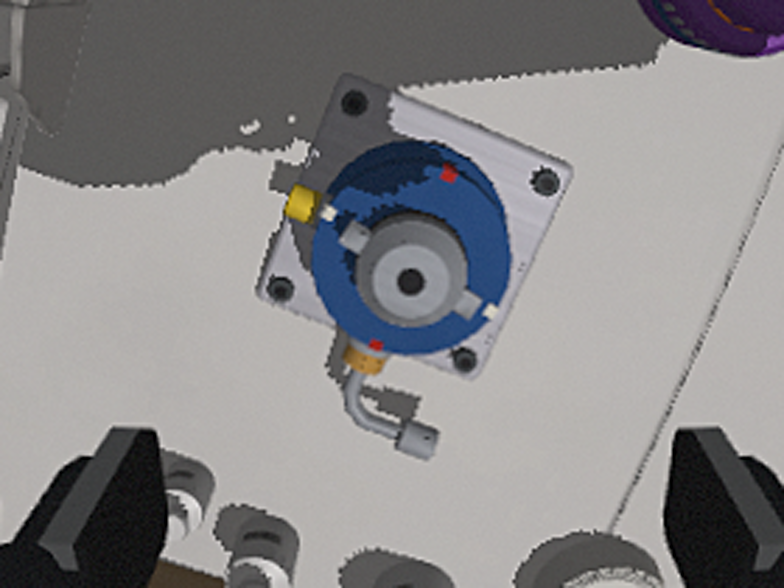

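View pics/s1.png

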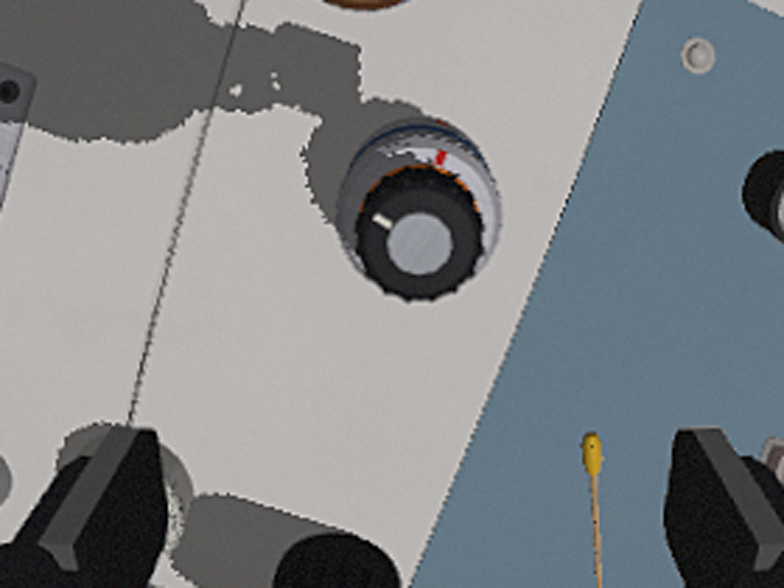

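```bash
python3 - <<'E'
from h import *
b=dict(np.load("pics/b1.png.npz"));s=dict(np.load("pics/s1.png.npz"))
def cent(p,m,z):
    n,l,st,ce=cv2.connectedComponentsWithStats(m.astype(np.uint8))
    for i in range(1,n):
        if st[i,4]>=3: print("  ",ce[i].round(1),(ce[i]-[130,110])*2.8//1,st[i,4],w(p,*ce[i],z=z,fish=True).round(4), w(p,*ce[i],fish=True)[2].round(4))
for p,box in((b,(235,155,320,245)),(s,(245,145,312,222))):
    F=p["frame"].astype(int);R,G,B=F[...,0],F[...,1],F[...,2]
    k=np.zeros(R.shape,bool);k[box[1]:box[3],box[0]:box[2]]=1
    print("red");cent(p,k&(R>140)&(G<70)&(B<70),.045 if p is b else .054)
    if p is b: print("white");cent(p,k&(R>205)&(G>205)&(B>200),.045)
C,u,v=cloud(b,np.ones((420,560),bool),True)
# tops by depth -> circle centre
def circ(p,zlo,zhi,c,r):
    C,u,v=cloud(p,np.ones((420,560),bool),True)
    m=(C[:,2]>zlo)&(C[:,2]<zhi)&(np.hypot(C[:,0]-c[0],C[:,1]-c[1])<r)
    im=np.zeros((420,560),np.uint8);im[v[m],u[m]]=255
    q=C[m];print("n",len(q),"mean",q.mean(0).round(4)); (x,y),rr=cv2.minEnclosingCircle(q[:,:2].astype(np.float32));print("circ",round(x,4),round(y,4),round(rr,4))
circ(b,.064,.069,(.557,.04),.025); circ(b,.0,.0,(.557,.04),.0) if 0 else None
circ(b,.042,.049,(.557,.04),.04)
circ(s,.080,.086,(.515,.257),.03)
E
```

```text
red
   [289.8 172.6] [447. 175.] 14 [0.5347 0.043  0.045 ] 0.0447
   [263.8 233. ] [374. 344.] 10 [0.5985 0.0385 0.045 ] 0.0462
white
red
   [286.9 165.9] [439. 156.] 12 [0.4947 0.2584 0.054 ] 0.0533
n 709 mean [0.566  0.0409 0.0658]
circ 0.5657 0.0404 0.0151
n 2304 mean [0.5616 0.0392 0.045 ]
circ 0.5661 0.0408 0.0343
n 1474 mean [0.5183 0.259  0.0819]
circ 0.5195 0.2587 0.0217
```

```bash
python3 -m handwheel '[[0,0,0.145,0.002,0.003,0,0.085],[0,0,0.29,0.004,0.007,0,0.085],[0,0,0.435,0.004,0.007,0,0.085],[0,0,0.58,0.004,0.007,0,0.085],[0,0,0.725,0.004,0.007,0,0.085]]'
python3 -m handwheel '[[0,0,0.145,0,0,0,0.085],[0,0,0.29,0,0,0,0.085],[0,0,0.435,0,0,0,0.085],[0,0,0.58,0,0,0,0.085],[0,0,0.725,0,0,0,0.085]]' >/dev/null
python3 -m handwheel '[[0,0,0.145,0,0,0,0.085],[0,0,0.29,0,0,0,0.085],[0,0,0.435,0,0,0,0.085],[0,0,0.58,0,0,0,0.085],[0,0,0.725,0,0,0,0.085]]' >/dev/null
python3 -m handwheel '[[0,0,0.145,0,0,0,0.085],[0,0,0.29,0,0,0,0.085],[0,0,0.31,0,0,0,0.085],[0,0,0.31,0,0,0,0.085],[0,0,0.31,0,0,0,0.085]]'
python3 - <<'E'
from h import *
b=dict(np.load("pics/b1.png.npz"));s=dict(np.load("pics/s1.png.npz"))
A=w(b,247.1,186.1,.045,True);B=w(b,305.4,221.4,.045,True);print("white",A,B,(A+B)/2,np.arctan2(*(B-A)[[1,0]]))
print("foot",w(s,287.1,153.6,.004,True))
p=robot.grab_frame("wrist");np.savez("pics/s2.npz",**{k:p[k] for k in("frame","range_z","fov_y","cx","cy","cam_to_world")})
save(p,"s2.png",[170,90,380,300],2.8)
C,u,v=cloud(p,np.ones((420,560),bool),True)
m=(C[:,2]>.08)&(C[:,2]<.086)&(np.hypot(C[:,0]-.519,C[:,1]-.259)<.03);q=C[m]
print(len(q),q.mean(0).round(4),cv2.minEnclosingCircle(q[:,:2].astype(np.float32)),u[m].mean(),v[m].mean())
F=p["frame"].astype(int);R,G,B=F[...,0],F[...,1],F[...,2]
n,l,st,ce=cv2.connectedComponentsWithStats(((R>130)&(G<75)&(B<75)).astype(np.uint8))
for i in range(1,n):
  if st[i,4]>3:
    x=w(p,*ce[i],fish=True);print("red",ce[i].round(1),st[i,4],x.round(4))
s=robot.observe();print(s["qpos"].round(3),s["position"].round(4),s["tool_rot"].round(3))
E
```

```text
clock: 5.0
position: [0.5193, 0.2578, 0.2211]
tool_rot: [1.584, -2.712, -0.0]
wrist_force: [-0.0, 0.5, -0.5]
finger_gap: 0.0849
grasp_force: 0.0
clock: 6.5
position: [0.5192, 0.2585, 0.2213]
tool_rot: [3.098, -0.519, -0.0]
wrist_force: [-0.4, -0.0, 0.5]
finger_gap: 0.0848
grasp_force: 0.0
white [0.55919928 0.00965707 0.045     ] [0.57465129 0.07257275 0.045     ] [0.56692529 0.04111491 0.045     ] 1.3299642744000222
foot [0.48979741 0.25844422 0.004     ]
1534 [0.5196 0.2582 0.0819] ((0.5191272497177124, 0.25855210423469543), 0.021648842841386795) 278.3657105606258 193.16818774445892
red [37.6  5.4] 7 [0.8309 0.4585 0.0398]
red [10.  16.9] 21 [0.8361 0.4959 0.0535]
red [31.6 55.9] 142 [0.7413 0.4424 0.0949]
red [450.6  52.4] 11 [0.5985 0.0392 0.0455]
red [18.4 59. ] 5 [0.7513 0.465  0.0906]
red [11.2 64.2] 8 [0.7547 0.4812 0.0862]
red [269.1 163.6] 13 [0.5435 0.2594 0.0546]
red [ 80.  234.7] 157 [0.5375 0.528  0.0203]
red [353.3 229.5] 15 [0.4497 0.1994 0.0533]
[ 0.808 -0.014  0.012  0.    -1.597  0.432] [0.5192 0.2587 0.2213] [ 3.098 -0.518  0.   ]
```

View pics/s2.png

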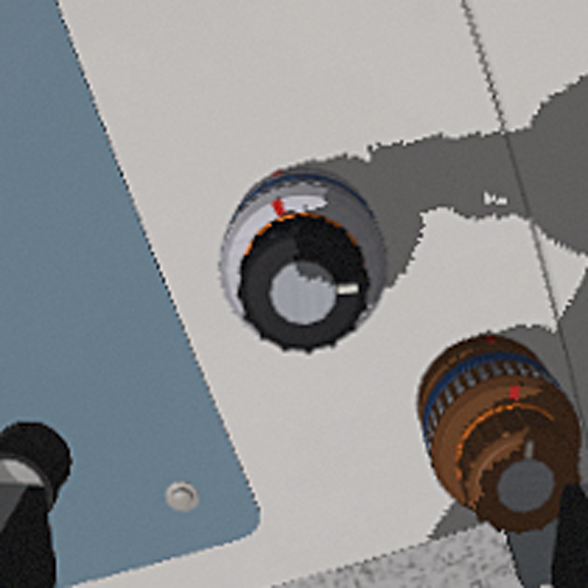

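```bash
python3 -m handwheel '[[0,0,0,0,0,-0.045,0.085],[0,0,0,0,0,-0.09,0.085],[0,0,0,0,0,-0.13,0.085],[0,0,0,0,0,-0.155,0.085],[0,0,0,0,0,-0.164,0.085]]'
python3 -m handwheel '[[0,0,0,0,0,0,0.06],[0,0,0,0,0,0,0.04],[0,0,0,0,0,0,0.03],[0,0,0,0,0,0,0.03],[0,0,0,0,0,0,0.03]]' 80
python3 -m handwheel '[[0,0,0,0,0,0,0.03],[0,0,0,0,0,0,0.03],[0,0,0,0,0,0.005,0.03],[0,0,0,0,0,0.01,0.03],[0,0,0,0,0,0.02,0.03]]' 80
```

```text
clock: 7.05
position: [0.5177, 0.2578, 0.0537]
tool_rot: [3.095, -0.516, -0.006]
wrist_force: [-0.1, -0.2, -0.2]
finger_gap: 0.0851
grasp_force: 0.0
clock: 7.55
position: [0.5202, 0.2594, 0.06]
tool_rot: [-3.097, 0.514, -0.004]
wrist_force: [-1.6, -2.4, 6.1]
finger_gap: 0.0416
grasp_force: 80.6
clock: 8.05
position: [0.5181, 0.2585, 0.0758]
tool_rot: [3.097, -0.514, -0.005]
wrist_force: [-0.1, -0.0, -7.1]
finger_gap: 0.0415
grasp_force: 81.8
```

```bash
python3 -m handwheel '[[0,0,0.14,0,0,0.03,0.03],[0,0,0.28,0.0,0,0.06,0.03],[0,0,0.42,0,0,0.085,0.03],[0,0,0.56,0.004,-0.02,0.085,0.03],[0,0,0.7,0.009,-0.04,0.085,0.03]]' 80
python3 -m handwheel '[[0,0,0.14,0.009,-0.04,0,0.03],[0,0,0.28,0.018,-0.08,0,0.03],[0,0,0.42,0.027,-0.12,0,0.03],[0,0,0.56,0.034,-0.155,0,0.03],[0,0,0.612,0.038,-0.178,0,0.03]]'
python3 -m handwheel '[[0,0,0,0,0,0,0.03],[0,0,0,0,0,0,0.03],[0,0,0,0,0,0,0.03]]'
python3 - <<'E'
from h import *
s=robot.observe();print(s["qpos"].round(3),s["position"].round(4),s["tool_rot"].round(3))
p=robot.grab_frame("wrist");save(p,"i1.png",[150,60,430,270],2.8)
F=p["frame"].astype(int);R,G,B=F[...,0],F[...,1],F[...,2]
n,l,st,ce=cv2.connectedComponentsWithStats(((R>130)&(G<75)&(B<75)).astype(np.uint8))
for i in range(1,n):
  if st[i,4]>3:
    x=w(p,*ce[i],fish=True);print("red",ce[i].round(1),st[i,4],x.round(4))
C,u,v=cloud(p,np.ones((420,560),bool),True)
m=(C[:,2]>.12)&(C[:,2]<.2)&(np.hypot(C[:,0]-.566,C[:,1]-.041)<.035)
for lo in np.arange(.13,.2,.004):
  q=C[m&(C[:,2]>lo)&(C[:,2]<=lo+.004)]
  if len(q)>5: print(lo.round(3),len(q),q.mean(0).round(4))
E
```

```text
clock: 8.55
position: [0.5282, 0.2192, 0.1635]
tool_rot: [-3.085, -0.59, -0.002]
wrist_force: [0.2, -0.2, -6.9]
finger_gap: 0.0414
grasp_force: 82.8
clock: 9.05
position: [0.5661, 0.0386, 0.1624]
tool_rot: [2.767, 1.487, -0.001]
wrist_force: [0.5, -0.2, -6.3]
finger_gap: 0.0416
grasp_force: 82.8
clock: 9.35
position: [0.566, 0.0416, 0.1622]
tool_rot: [-2.769, -1.483, 0.0]
wrist_force: [-0.1, -0.7, -5.6]
finger_gap: 0.0414
grasp_force: 82.9
[ 0.427 -0.043 -0.123 -0.    -1.49   2.127] [0.566  0.0416 0.1622] [-2.769 -1.483  0.   ]
red [410.    1.5] 4 [0.7736 0.128  0.0104]
red [421.  15.] 5 [0.7781 0.1117 0.0066]
red [ 69.6 131.9] 16 [0.4499 0.1996 0.0545]
red [312.6 182.6] 22 [0.5985 0.0388 0.0455]
red [107.2 191.7] 15 [0.4477 0.1343 0.0545]
red [261.3 222.2] 63 [0.5716 0.0643 0.1562]
red [257.2 233.5] 4 [0.5676 0.0616 0.1595]
0.13 159 [0.5794 0.0625 0.1321]
0.134 210 [0.5819 0.0614 0.1354]
0.138 142 [0.5801 0.0622 0.1402]
0.142 220 [0.5802 0.0614 0.144 ]
0.146 278 [0.5793 0.0609 0.1483]
0.15 691 [0.5776 0.0594 0.1525]
0.154 1954 [0.5767 0.0559 0.1557]
0.158 251 [0.5751 0.0556 0.1607]
0.162 256 [0.576  0.0544 0.164 ]
0.166 352 [0.5744 0.0537 0.1682]
0.17 478 [0.574  0.0525 0.172 ]
0.174 568 [0.5738 0.0519 0.1761]
0.178 878 [0.571  0.0508 0.1805]
0.182 5920 [0.5673 0.0428 0.1839]
0.186 437 [0.5703 0.0464 0.1881]
0.19 405 [0.5695 0.0464 0.1921]
0.194 369 [0.5695 0.0466 0.1959]
0.198 181 [0.5694 0.0467 0.199 ]
```

View pics/i1.png

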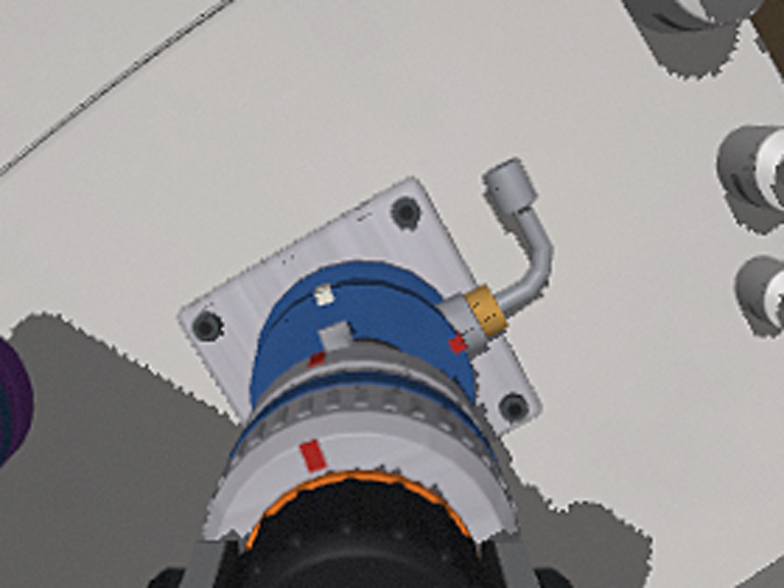

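```bash
python3 -m handwheel '[[0,0,0,0,0,-0.015,0.03],[0,0,0,0,-0.0005,-0.028,0.03],[0,0,0,0,-0.0005,-0.036,0.03],[0,0,0,0,-0.0005,-0.040,0.03],[0,0,0,0,-0.0005,-0.040,0.03]]'
python3 -m handwheel '[[0,0,0,0,0,-0.004,0.03],[0,0,0,0,0,-0.008,0.03],[0,0,0,0,0,-0.01,0.03],[0,0,0,0,0,-0.01,0.03]]'
```

```text
clock: 9.9
position: [0.5658, 0.0404, 0.1212]
tool_rot: [-2.769, -1.483, 0.003]
wrist_force: [-0.2, 0.7, -5.8]
finger_gap: 0.0417
grasp_force: 82.9
clock: 10.3
position: [0.5662, 0.0405, 0.112]
tool_rot: [-2.77, -1.483, -0.0]
wrist_force: [1.1, -0.7, -6.8]
finger_gap: 0.0418
grasp_force: 82.9
```

```bash
python3 -m handwheel '[[0,0,0,0,0,-0.003,0.03],[0,0,0,0,0,-0.006,0.03],[0,0,0,0,0,-0.0075,0.03],[0,0,0,0,0,-0.0075,0.03],[0,0,0,0,0,-0.0075,0.03]]'
```

```text
clock: 10.8
position: [0.5664, 0.0406, 0.1053]
tool_rot: [2.769, 1.483, 0.001]
wrist_force: [-0.4, 0.7, -2.4]
finger_gap: 0.0417
grasp_force: 83.6
```

```bash
cat > o.py <<'E'
from station import robot
import numpy as np
s=robot.observe(); R=__import__("cv2").Rodrigues(np.array(s["tool_rot"]))[0]
print("yaw",np.arctan2(R[1,1],R[0,1]).round(3),"j6",s["qpos"][5].round(3),"F",s["wrist_force"].round(1),"T",s["wrist_torque"].round(3),"pos",s["position"].round(4),"gap",round(s["finger_gap"],4))
E
python3 o.py
python3 -m handwheel '[[0,0,-0.1,0,0,0,0.03],[0,0,-0.2,0,0,0,0.03],[0,0,-0.3,0,0,0,0.03],[0,0,-0.3,0,0,0,0.03]]' 110 >/dev/null; python3 o.py
python3 -m handwheel '[[0,0,-0.12,0,0,0,0.03],[0,0,-0.24,0,0,0,0.03],[0,0,-0.36,0,0,0,0.03],[0,0,-0.48,0,0,0,0.03],[0,0,-0.5,0,0,0,0.03]]' 110 >/dev/null; python3 o.py
python3 -m handwheel '[[0,0,-0.12,0,0,0,0.03],[0,0,-0.24,0,0,0,0.03],[0,0,-0.36,0,0,0,0.03],[0,0,-0.4,0,0,0,0.03],[0,0,-0.4,0,0,0,0.03]]' 110 >/dev/null; python3 o.py
```

```text
yaw -0.587 j6 2.129 F [-0.4  0.7 -2.4] T [0.504 0.247 0.058] pos [0.5664 0.0406 0.1053] gap 0.0417
yaw -0.888 j6 1.828 F [-2.7  2.8  0.6] T [ 1.37   1.155 -0.036] pos [0.5662 0.041  0.1054] gap 0.0408
yaw -1.387 j6 1.33 F [-1.6  3.4  0.3] T [1.36  0.771 0.138] pos [0.5665 0.0409 0.1054] gap 0.0408
yaw -1.784 j6 0.933 F [-0.9  4.2 -0.1] T [1.624 0.226 0.121] pos [0.5667 0.041  0.1054] gap 0.0411
```

```bash

python3 -m handwheel '[[0,0,-0.05,0,0,0,0.03],[0,0,-0.1,0,0,0,0.03]]' 110 >/dev/null; python3 o.py
python3 -m handwheel '[[0,0,-0.05,0,0,0,0.03],[0,0,-0.1,0,0,0,0.03]]' 110 >/dev/null; python3 o.py
python3 -m handwheel '[[0,0,-0.05,0,0,0,0.03],[0,0,-0.05,0,0,0,0.03]]' 110 >/dev/null; python3 o.py
python3 - <<'E'
from h import *
p=robot.grab_frame("wrist");save(p,"lk.png",[150,60,430,270],2.8)
F=p["frame"].astype(int);R,G,B=F[...,0],F[...,1],F[...,2]
n,l,st,ce=cv2.connectedComponentsWithStats(((R>130)&(G<75)&(B<75)).astype(np.uint8))
for i in range(1,n):
  x=w(p,*ce[i],fish=True);d=x-[.5664,.0408,0]
  if st[i,4]>3 and np.hypot(*d[:2])<.05: print("red",ce[i].round(1),st[i,4],x.round(4),np.arctan2(d[1],d[0]).round(3))
E
```

```text
yaw -1.885 j6 0.832 F [-0.6  3.6 -0. ] T [1.698 0.197 0.194] pos [0.5667 0.0409 0.1054] gap 0.0411
yaw -1.985 j6 0.732 F [ 0.3  3.5 -1.4] T [ 1.562 -0.501  0.21 ] pos [0.5669 0.0411 0.1054] gap 0.0411
yaw -2.034 j6 0.682 F [ 3.2  4.2 -1.7] T [ 1.702 -1.204  0.112] pos [0.5673 0.041  0.1054] gap 0.0413
red [257.4 182.2] 5 [0.5996 0.0399 0.0446] -0.027
red [259.5 222. ] 51 [0.5912 0.0392 0.0988] -0.063
```

View pics/lk.png

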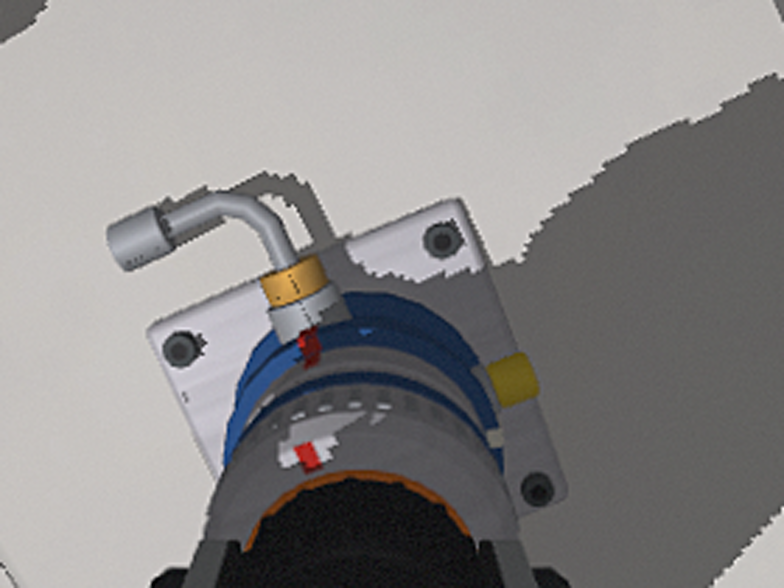

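```bash

for i in 1 2 3 4 5; do python3 -m handwheel '[[0,0,-0.04,0,0,0,0.03],[0,0,-0.08,0,0,0,0.03]]' 110 >/dev/null; python3 o.py; done
```

```text
yaw -2.115 j6 0.601 F [ 3.8  3.7 -1.3] T [ 1.661 -1.443  0.228] pos [0.5672 0.0409 0.1054] gap 0.0407
yaw -2.195 j6 0.521 F [ 4.1  3.5 -1.8] T [ 1.524 -1.415  0.222] pos [0.5672 0.0409 0.1054] gap 0.0406
yaw -2.275 j6 0.441 F [ 3.7  3.8 -1.3] T [ 1.484 -1.441  0.268] pos [0.5672 0.0407 0.1054] gap 0.0407
yaw -2.355 j6 0.361 F [ 3.9  3.7 -1.4] T [ 1.431 -1.53   0.258] pos [0.5672 0.0407 0.1054] gap 0.0409
yaw -2.435 j6 0.282 F [ 4.   2.9 -3.5] T [ 1.248 -1.61   0.673] pos [0.5673 0.0407 0.1054] gap 0.041
```

```bash

for i in 1 2 3 4; do python3 -m handwheel '[[0,0,-0.04,0,0,0,0.03],[0,0,-0.07,0,0,0,0.03]]' 110 >/dev/null; python3 o.py; done
```

```text
yaw -2.505 j6 0.211 F [ 3.7 -3.6 -0.3] T [-0.374 -1.997  0.391] pos [0.5672 0.0406 0.1053] gap 0.0408
yaw -2.577 j6 0.14 F [ 4.3  4.8 -2.6] T [ 1.547 -1.95   0.459] pos [0.5671 0.0404 0.1054] gap 0.0411
yaw -2.647 j6 0.07 F [ 5.3  1.3 -1.8] T [ 0.666 -2.094  0.527] pos [0.5671 0.0403 0.1054] gap 0.0409
yaw -2.718 j6 -0.001 F [ 4.3  0.9 -2.1] T [ 0.506 -2.161  0.192] pos [0.567  0.0401 0.1054] gap 0.0408
```

```bash
sed -i '$ s/$/\nprint("   tau6",s["tau"][5].round(3))/' o.py
for i in 1 2 3; do python3 -m handwheel '[[0,0,0,0,0,0,0.03]]' 110 >/dev/null; python3 o.py; done
for i in 1 2; do python3 -m handwheel '[[0,0,-0.025,0,0,0,0.03],[0,0,-0.05,0,0,0,0.03]]' 110 >/dev/null; python3 o.py; done
```

```text
yaw -2.718 j6 -0.001 F [ 4.1  0.5 -1.7] T [ 0.285 -1.984 -0.034] pos [0.5669 0.04   0.1054] gap 0.0408
   tau6 -0.2
yaw -2.717 j6 -0.0 F [ 4.  -0.8  0. ] T [-0.017 -1.92  -0.125] pos [0.5667 0.0399 0.1054] gap 0.0407
   tau6 0.082
yaw -2.717 j6 -0.0 F [ 4.  -0.5  0.3] T [-0.227 -1.906 -0.121] pos [0.5666 0.0399 0.1054] gap 0.0407
   tau6 0.153
yaw -2.77 j6 -0.053 F [ 5. -2.  2.] T [-0.773 -1.93  -0.146] pos [0.5665 0.0399 0.1054] gap 0.041
   tau6 0.579
yaw -2.82 j6 -0.103 F [ 2.7 -1.9  2.1] T [-0.82  -1.323 -0.176] pos [0.5664 0.04   0.1054] gap 0.0407
   tau6 0.46
```

```bash

python3 -m handwheel '[[0,0,-0.03,0,0,0,0.03],[0,0,-0.06,0,0,0,0.03]]' 110 >/dev/null; python3 o.py
python3 -m handwheel '[[0,0,-0.03,0,0,0,0.03],[0,0,-0.06,0,0,0,0.03],[0,0,-0.06,0,0,0,0.03]]' 110 >/dev/null; python3 o.py
python3 - <<'E'
from h import *
p=robot.grab_frame("wrist");save(p,"k1.png",[150,60,430,270],2.8)
E
```

```text
yaw -2.88 j6 -0.163 F [ 4.5 -3.5  4. ] T [-1.142 -1.697 -0.166] pos [0.5664 0.04   0.1054] gap 0.0411
   tau6 0.554
yaw -2.94 j6 -0.223 F [ 4.3 -4.   3.9] T [-1.339 -1.841 -0.128] pos [0.5664 0.04   0.1054] gap 0.041
   tau6 -0.05
```

View pics/k1.png

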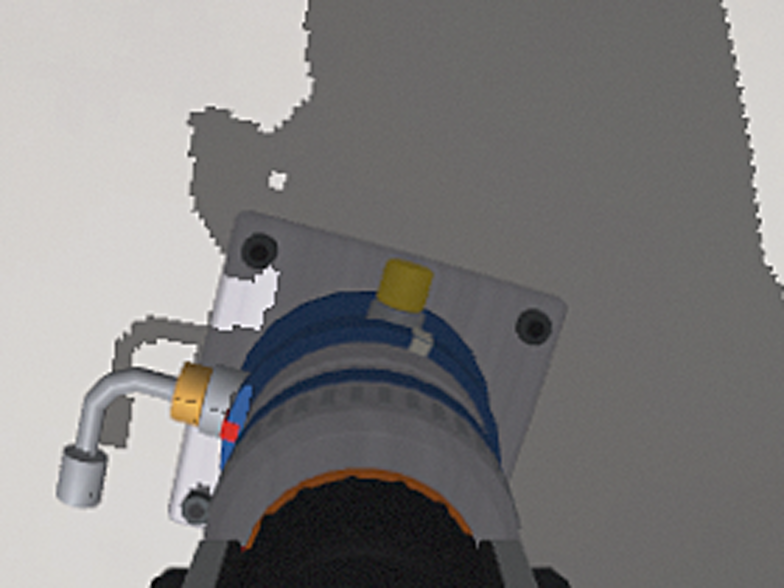

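```bash

python3 -m handwheel '[[0,0,0,0,0,0,0.06],[0,0,0,0,0,0,0.085],[0,0,0,0,0,0,0.085],[0,0,0,0,0,0,0.085],[0,0,0,0,0,0,0.085]]' 20; python3 o.py
python3 -m handwheel '[[0,0,0,0,0,0.02,0.085],[0,0,0,0,0,0.045,0.085],[0,0,0,0,0,0.08,0.085],[0,0,0,0,0,0.11,0.085],[0,0,0,0,0,0.13,0.085]]';python3 -m handwheel '[[0,0,0,0,0,0,0.085],[0,0,0,0,0,0,0.085],[0,0,0,0,0,0,0.085]]'; python3 o.py
python3 - <<'E'
from h import *
p=robot.grab_frame("wrist");save(p,"end.png",[150,60,430,270],2.8)
F=p["frame"].astype(int);R,G,B=F[...,0],F[...,1],F[...,2]
n,l,st,ce=cv2.connectedComponentsWithStats(((R>130)&(G<75)&(B<75)).astype(np.uint8))
for i in range(1,n):
  x=w(p,*ce[i],fish=True);d=x-[.5664,.0408,0]
  if st[i,4]>3 and np.hypot(*d[:2])<.05: print("red",ce[i].round(1),st[i,4],x.round(4),np.arctan2(d[1],d[0]).round(3))
E
```

```text
clock: 16.4
position: [0.5659, 0.0406, 0.1045]
tool_rot: [2.436, -1.983, -0.001]
wrist_force: [-0.4, 0.1, 0.5]
finger_gap: 0.0849
grasp_force: 0.0
yaw -2.938 j6 -0.221 F [-0.4  0.1  0.5] T [-0.015 -0.007  0.014] pos [0.5659 0.0406 0.1045] gap 0.0849
   tau6 -0.002
clock: 16.9
position: [0.5666, 0.0405, 0.2376]
tool_rot: [-2.434, 1.982, -0.003]
wrist_force: [0.7, 0.1, 0.3]
finger_gap: 0.0849
grasp_force: 0.0
clock: 17.2
position: [0.5657, 0.0406, 0.2333]
tool_rot: [2.435, -1.983, -0.003]
wrist_force: [0.1, 0.1, -0.7]
finger_gap: 0.0853
grasp_force: 0.0
yaw -2.938 j6 -0.221 F [ 0.1  0.1 -0.7] T [0.008 0.013 0.042] pos [0.5657 0.0406 0.2333] gap 0.0853
   tau6 -0.0
red [247.3 172.9] 15 [0.5986 0.0382 0.0457] -0.08
red [250.8 191.4] 16 [0.5899 0.0423 0.0981] 0.066
red [306.5 198. ] 12 [0.5403 0.0381 0.0989] -3.04
```

View pics/end.png

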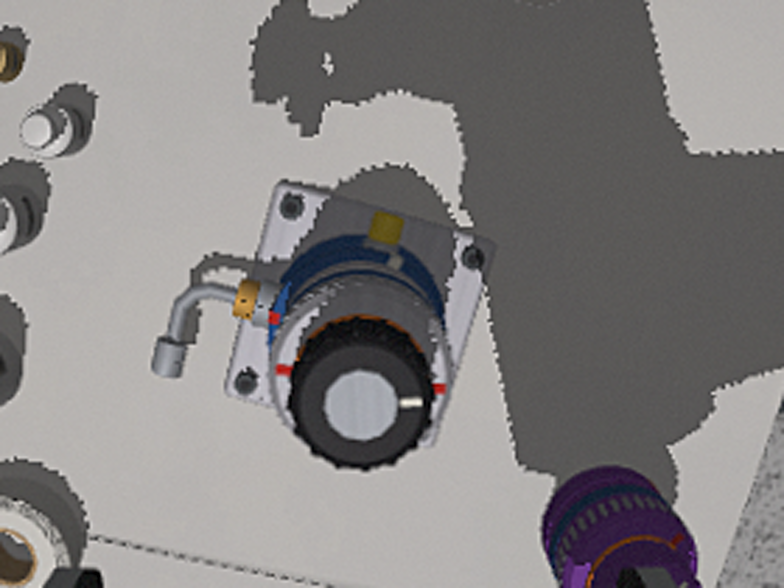

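The end view shows the first click taken and the knob free. But the stage's rim marks, at (283,370) and (439,388), have crept about 0.15 rad back from the red locked mark at (273,318). I'll grip the stage by its body, which leaves the knob untouched, and turn it back to its stop.

```bash

python3 -m handwheel '[[0,0,0,0,0,-0.045,0.085],[0,0,0,0,0,-0.09,0.085],[0,0,0,0,0,-0.13,0.085],[0,0,0,0,0,-0.155,0.085],[0,0,0,0,0,-0.163,0.085]]'
python3 -m handwheel '[[0,0,0,0,0,0,0.075],[0,0,0,0,0,0,0.06],[0,0,0,0,0,0,0.05],[0,0,0,0,0,0,0.05],[0,0,0,0,0,0,0.05]]' 40; python3 o.py
python3 -m handwheel '[[0,0,-0.04,0,0,0,0.05],[0,0,-0.08,0,0,0,0.05],[0,0,-0.08,0,0,0,0.05]]' 40 >/dev/null; python3 o.py
```

```text
clock: 17.75
position: [0.5637, 0.0398, 0.0671]
tool_rot: [2.431, -1.98, -0.007]
wrist_force: [-0.4, -0.0, -0.4]
finger_gap: 0.0846
grasp_force: 0.0
clock: 18.25
position: [0.5665, 0.0403, 0.0741]
tool_rot: [-2.436, 1.983, -0.002]
wrist_force: [-5.6, -0.3, 6.0]
finger_gap: 0.0583
grasp_force: 45.4
yaw -2.937 j6 -0.221 F [-5.6 -0.3  6. ] T [-0.254  1.988 -0.041] pos [0.5665 0.0403 0.0741] gap 0.0583
   tau6 -0.009
yaw -3.018 j6 -0.301 F [-1.6 -0.2  5.7] T [-0.274  0.874 -0.281] pos [0.5673 0.0405 0.0741] gap 0.0588
   tau6 -0.127
```

```bash

python3 -m handwheel '[[0,0,-0.02,0,0,0,0.05],[0,0,-0.04,0,0,0,0.05],[0,0,-0.04,0,0,0,0.05]]' 40 >/dev/null; python3 o.py
python3 -m handwheel '[[0,0,-0.02,0,0,0,0.05],[0,0,-0.03,0,0,0,0.05],[0,0,-0.03,0,0,0,0.05]]' 40 >/dev/null; python3 o.py
python3 -m handwheel '[[0,0,-0.01,0,0,0,0.05],[0,0,-0.02,0,0,0,0.05],[0,0,-0.02,0,0,0,0.05]]' 40 >/dev/null; python3 o.py
```

```text
yaw -3.057 j6 -0.34 F [-1.7 -0.6  6.5] T [-0.28   0.922  0.094] pos [0.5673 0.0405 0.0741] gap 0.059
   tau6 -0.261
yaw -3.086 j6 -0.369 F [-3.4 -0.8  6.4] T [-0.214  1.468  0.315] pos [0.5669 0.0405 0.0741] gap 0.0586
   tau6 -0.424
yaw -3.106 j6 -0.389 F [-5.3 -0.9  7.4] T [-0.188  2.001  0.52 ] pos [0.5666 0.0405 0.074 ] gap 0.0589
   tau6 -0.557
```

```bash

python3 -m handwheel '[[0,0,0,0,0,0,0.07],[0,0,0,0,0,0,0.085],[0,0,0,0,0,0,0.085],[0,0,0,0,0,0,0.085],[0,0,0,0,0,0,0.085]]' 20
python3 -m handwheel '[[0,0,0,0,0,0.03,0.085],[0,0,0,0,0,0.07,0.085],[0,0,0,0,0,0.11,0.085],[0,0,0,0,0,0.15,0.085],[0,0,0,0,0,0.163,0.085]]';python3 -m handwheel '[[0,0,0,0,0,0,0.085],[0,0,0,0,0,0,0.085],[0,0,0,0,0,0,0.085]]' >/dev/null; python3 o.py
python3 - <<'E'
from h import *
p=robot.grab_frame("wrist");save(p,"end2.png",[150,60,430,270],2.8)
F=p["frame"].astype(int);R,G,B=F[...,0],F[...,1],F[...,2]
n,l,st,ce=cv2.connectedComponentsWithStats(((R>130)&(G<75)&(B<75)).astype(np.uint8));P=[]
for i in range(1,n):
  x=w(p,*ce[i],fish=True);d=x-[.5662,.0408,0]
  if st[i,4]>3 and np.hypot(*d[:2])<.05:
    print("red",ce[i].round(1),st[i,4],x.round(4)); 
    if x[2]>.08:P.append(x)
if len(P)==2: d=P[0]-P[1];print(np.arctan(d[1]/d[0]))
C,u,v=cloud(p,np.ones((420,560),bool),True)
m=(C[:,2]>.12)&(C[:,2]<.135)&(np.hypot(C[:,0]-.566,C[:,1]-.041)<.03);q=C[m]
print(q.mean(0).round(4)); print(np.arctan2(*(0,1)))
k=m&(F[v,u].min(1)>190); print("knob mark",C[k].mean(0).round(4) if k.any() else None)
E
```

```text
clock: 19.95
position: [0.5662, 0.0405, 0.0717]
tool_rot: [2.259, -2.183, -0.0]
wrist_force: [-0.1, 0.1, -0.4]
finger_gap: 0.0851
grasp_force: 0.0
clock: 20.45
position: [0.5676, 0.0403, 0.2403]
tool_rot: [-2.255, 2.179, -0.007]
wrist_force: [-0.1, 0.5, 0.2]
finger_gap: 0.085
grasp_force: 0.0
yaw -3.108 j6 -0.391 F [-0.3 -0.4  0.6] T [0.021 0.035 0.018] pos [0.5656 0.0405 0.2328] gap 0.0851
   tau6 0.0
red [245.6 178.1] 8 [0.5994 0.0383 0.0441]
red [249.  192.2] 15 [0.5912 0.0385 0.0991]
red [304.9 198.7] 12 [0.5417 0.0427 0.0997]
-0.08320228859740725
[0.5663 0.0394 0.1267]
0.0
knob mark [0.5526 0.0396 0.1273]
```

```bash
python3 -c "
from station import robot
print(robot.finish_job())"
```

```text
the job is handed in; nothing more can be done
None
```

The upper stage is seated on the ledge and locked red to red. The knob was turned through the first click only, going by the wrist torque, and then let go. During that turn the stage had backed off about 0.15 rad, so I turned it home again by its body; I moved nothing else and handed the job in at about 21 s.

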